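# Make up an assembly kit: shafts in the stand, nuts in the bin

## Task

Make up the kit: first stand the two shafts foot-down in the kit stand's tubes, blue-ended shaft in the blue tube and orange-ended in the orange tube, all the way to the bottom with the coloured ends up. Then tip all six nuts out of the white pot into the grey bin and set the empty pot back down upright on the bare bench. Leave the green can, the wrench and the carton where they are.

Things in the scene. Friction and masses are not known exactly. Their poses are not given: they have to be found in the camera images.
- blue_shaft: loose round steel shaft, 14 mm diameter, 160 mm long, 0.18 kg, with blue sleeve on its upper 35 mm. Origin: centre of the bare foot; z axis along the shaft to the coloured end. It starts in either groove of the grey rack, 35 degrees off vertical, coloured end up and leaning away from the robot; only its lower 88 mm is supported, the rest is free all round.
- blue_tube (a point): centre of the inner floor of the blue square tube on the kit stand, 8 mm above the bench. The tube is upright, open at the top, 85 mm deep (mouth 93 mm above the bench), bore 24 x 24 mm, walls 3 mm; z is up, and the bore's sides lie along x and y.
- orange_shaft: loose round steel shaft, 14 mm diameter, 160 mm long, 0.18 kg, with orange sleeve on its upper 35 mm. Origin: centre of the bare foot; z axis along the shaft to the coloured end. It starts in either groove of the grey rack, 35 degrees off vertical, coloured end up and leaning away from the robot; only its lower 88 mm is supported, the rest is free all round.
- orange_tube (a point): centre of the inner floor of the orange square tube on the kit stand, 8 mm above the bench. The tube is upright, open at the top, 85 mm deep (mouth 93 mm above the bench), bore 24 x 24 mm, walls 3 mm; z is up, and the bore's sides lie along x and y.
- rack: fixed grey rack with a sloping board and two grooves for the shafts. Origin on the bench, below the feet of the shafts and midway between them; shafts lean towards its +x, feet at y = -40 and +40 mm, 26 mm above the bench; the board's top edge is 95 mm above the bench, base plate 120 x 160 mm.
- stand: fixed kit stand: dark base plate 90 (x) x 160 (y) x 8 mm with the two square tubes, 90 mm apart along y. Origin: underside centre of the plate.
- bin_floor (a point): centre of the inner floor of the fixed grey open parts bin, 4 mm above the bench; outside 150 (x) x 110 (y) x 50 mm high, walls 4 mm; x and y lie along its sides. Bin and pot may be on either side of each other.
- pot: loose white plastic pot, open at the top, 66 mm high, slightly tapered: outer diameter 58 mm at the bottom, 64 mm at the rim, wall 3 mm, 0.08 kg empty. Origin: underside centre; z axis to the mouth. It stands on the bench and holds six nuts in its lower 25 mm.
- nut0: steel hex nut, about 19 mm across and 9.5 mm thick, 14 g. Origin: centre of its underside, z along its axis. Starts in the pot.
- nut1: steel hex nut, about 19 mm across and 9.5 mm thick, 14 g. Origin: centre of its underside, z along its axis. Starts in the pot.
- nut2: steel hex nut, about 19 mm across and 9.5 mm thick, 14 g. Origin: centre of its underside, z along its axis. Starts in the pot.
- nut3: steel hex nut, about 19 mm across and 9.5 mm thick, 14 g. Origin: centre of its underside, z along its axis. Starts in the pot.
- nut4: steel hex nut, about 19 mm across and 9.5 mm thick, 14 g. Origin: centre of its underside, z along its axis. Starts in the pot.
- nut5: steel hex nut, about 19 mm across and 9.5 mm thick, 14 g. Origin: centre of its underside, z along its axis. Starts in the pot.
- spray_can: bystander: green can, 52 mm diameter, 150 mm high, standing. Origin: underside centre.
- wrench: bystander: steel wrench 160 mm long lying on the bench between robot and stand. Origin: near its middle; it lies along its x axis.
- carton: bystander: open cardboard box 100 x 140 x 60 mm. Origin: underside centre.
Things that resemble listed ones, but are neither listed nor needed, are in the scene too. Leave any turquoise or yellow look-alike of the stand alone.

How it is judged:
By the outcome, as a careful person would: the job done as asked, in the order asked, and still so for the second after the job is handed in, with the robot touching nothing.
It also fails if it takes over 72 s, if anything falls off the work surface, if the arm or the gripper's body presses on something with over 40 N, if the wrist force passes 120 N, or if a joint passes its speed limit or range.

## Robot

A 6-joint arm with a two-finger parallel gripper is mounted at the origin on the work surface. World frame = base frame: x ahead of the robot, y to its left, z up, the work surface at z = 0. Lengths are in mm, angles in degrees, forces in N, time in s.
With the tool pointing down it reaches from about 300 to 825 mm from the base axis. Payload 5.4 kg.
Tool frame: the origin (TCP) lies between the finger pads; the fingertips stand 25 mm ahead of it and the grasp point (between the pads) lies 6 mm ahead of it; z points along the fingers, y is the direction in which the jaws open and shut (so a half turn about z gives the same grasp; the last joint's range is limited). The gripper opens to 92 mm and grips with 3 to 60 N. Pads are 20 mm wide; open, the fingers measure 128 mm over their backs; the gripper's body (75 mm by 189 mm) begins 69 mm behind the grasp point.
Start: joints at [54.941, 9.076, 91.501, -0, 79.423, -12.038], TCP at [224.876, 529.185, 239.601] pointing down, gripper open.
Joint ranges: [-166.64, 166.64], [-54.1, 131.32], [10.49, 154.53], [-73.88, 253.88], [9.74, 151.15], [-171.62, 171.62]. Speed limits (degrees/s): [147.25, 147.25, 180, 180, 180, 180].

## Interface

Orientations are given as a 3x3 rotation matrix whose columns are the frame's x, y, z axes.
In Python, from station import observe, snapshot, camera_model, close_job, boxes_of, masks_of gives the robot as it stands.
- The arm moves only by the tool carry_out, never from a script. Its argument "steps" is a list of rows, each a list of 3 entries, a list of its own where there are three numbers: the closure, from 0 (fully open) to 1 (shut), then the shift along the world's x, y, z in cm, then the turn, a rotation vector about the world's x, y, z in degrees. In form: [[jaw, [dx, dy, dz], [ax, ay, az]], ...]. A call has exactly 5 rows; each row shifts and turns the commanded pose from where the row before left it; what a row does not reach is not made up. A row lasts 1/10 s, in which the tool goes at most 50 mm and 8.59 degrees, less where a joint would pass 70% of its speed; a pose out of reach is approached as far as the arm can. A call is refused whole if a number of a shift passes 5 or a number of a turn 8.59, either way. A call with a gripper value outside its range is refused whole. The fingers move at their own pace and stop on an object; "force" is the grip in N (left out, the last holds). Time passes only in rows, so rows that do not move let the fingers close, or fill a call up. It gives the time, the measured TCP pose, the force and the opening at its end, in the units of the state.
- observe(): the state, without advancing time (a new reading comes with each control period).
- snapshot(name): name is "side" or "top"; returns (picture, depth): 420x560x3 uint8, blue, green, red; 420x560 float32, mm along the optical axis (not along the pixel's ray), 0 where there is no reading.
- camera_model(name): a dict with "vertical_fov" (degrees; the focal length in pixels is half the picture's height over the tangent of half this angle, whatever the lens; pixels are square), "cx", "cy" (the principal point, pixels), "rvec" (rotation vector, rad) and "tvec" (3), from world to camera coordinates, as OpenCV has them. Camera axes: x right, y down, z forward; pixel columns grow to the right and rows downward; lengths in mm; the calibration is good to about 2 mm. A picture is of the moment at which its call begins. camera_model takes no time and is no camera call.
- close_job(): hands the job in, once; it reports no verdict.
Trained networks look in the newest picture that a camera, given by its name, has taken for a name from the list of things; names that differ only in an ending like _2 or _b are one class to them, and where a whole thing is asked for, a point or a joint stands for the part that bears it (a point fixed in the world has none). Each returns a list of dicts, best first, with "conf" (0 to 1); they miss things now and then, are a little off and sometimes report something else, mostly with a low value. They report only what shows in the picture. A call takes as long as a camera call. They do not tell look-alikes from the thing itself.
- boxes_of(target, camera): "point" ([column, row] in pixels, amid what is visible of it).
- masks_of(target, camera): "region" (420x560 bool, what is visible of it) and "point" ([column, row] in pixels, amid what is visible of it).
The state is a dict: "time": time; "qpos": joint angles; "joint_vel": joint speeds; "tau": joint torques, N m; "tool_pos": TCP position; "tcp_rot": TCP orientation; "wrist_force": force on the tool from outside, world axes, zero at the start; "wrist_torque": the same for the moment, N m; "gripper_width": finger opening in mm.
Only numpy, scipy, OpenCV 4.12 (cv2) and the standard library are available. Lean on these libraries where they do the work, as an engineer would, in place of code of your own. Each camera call takes 0.05 s, during which the arm holds its last target. There are 200 camera calls.

## Working session

There is one attempt and no reset: what is moved stays moved. The work goes in short steps, Python scripts to look and compute and a tool call to move; the robot and the scene stay as the last step left them, time stands still between calls to the robot, and variables do not carry over. Pictures are saved under pics/ and viewed, about 8 in all and at most 12, crops included, and the job is handed in when it is done.

Besides the shell and the picture viewer there is one more tool, called after "Emit:" as name(argument=value, ...) on one line, values as JSON. carry_out: Moves the arm, as the interface text tells. Its arguments: {"type":"object","properties":{"steps":{"type":"array","items":{"type":"array"}},"force":{"type":"number"}},"required":["steps"]}

```bash
mkdir -p pics; ls; python3 - <<'E'
from station import *
import cv2,numpy as np
s=observe();print({k:np.round(v,2).tolist() for k,v in s.items()})
for n in("top","side"):
    p,d=snapshot(n);cv2.imwrite(f"pics/{n}0.png",p);np.save(f"{n}0.npy",d);print(n,camera_model(n))
E
```

```text
pics
{'time': 0.0, 'qpos': [54.94, 9.11, 91.57, 0.0, 79.42, -12.04], 'joint_vel': [-0.02, -0.03, -0.07, -0.05, -0.05, -0.05], 'tau': [0.0, -38.56, -32.21, 0.07, 0.04, -0.0], 'tool_pos': [224.54, 528.72, 238.62], 'tcp_rot': [[-0.92, 0.39, -0.0], [0.39, 0.92, -0.0], [0.0, -0.0, -1.0]], 'wrist_force': [-0.63, 0.11, 0.43], 'wrist_torque': [-0.01, 0.0, 0.01], 'gripper_width': 91.72}
top {'vertical_fov': 42.551754696717126, 'cx': 278.048623160032, 'cy': 215.2903090926098, 'rvec': array([ 2.14316757, -2.12071173,  0.15196311]), 'tvec': array([  33.3705816 ,  551.83512273, 1332.15686447])}
side {'vertical_fov': 50.85939064660512, 'cx': 273.6924610775337, 'cy': 207.42134510469967, 'rvec': array([ 2.28186076, -0.29551502,  0.15404038]), 'tvec': array([-536.83303869,  156.34175416,  914.79289867])}
```

View pics/top0.png

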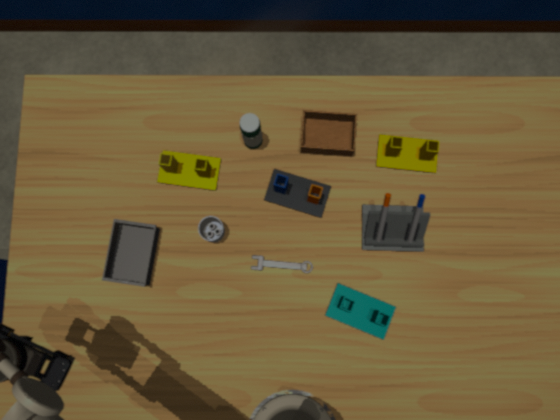

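View pics/side0.png

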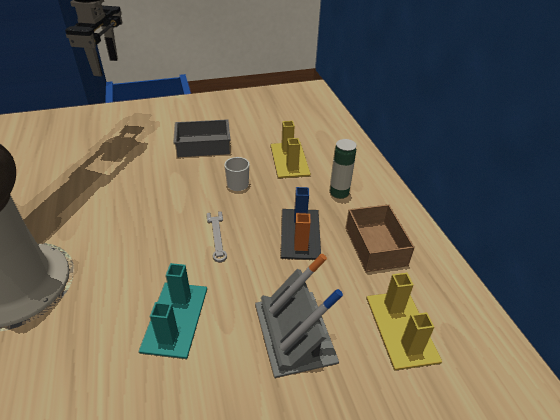

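The top view shows the real stand (dark plate) at about (297,193), with the blue tube at (281,184) and the orange tube at (316,193). The rack is at (395,227), with the orange shaft's end at (387,200) and the blue one's at (420,202). The pot is at (212,230) and the bin at (132,253). Possible mix-ups: the yellow stands at (190,170) and (408,152), the turquoise stand at (360,310), the carton at (328,133) instead of the bin, and the can at (251,130) instead of the pot.

```bash
cat > h.py <<'E'
from station import *
import cv2,numpy as np
def K(n):
    m=camera_model(n);f=210/np.tan(np.radians(m["vertical_fov"]/2));R=cv2.Rodrigues(m["rvec"])[0];return m,f,R
def pts(n,d,mask):
    m,f,R=K(n);v,u=np.nonzero(mask&(d>0));z=d[v,u]
    c=np.c_[(u-m["cx"])/f*z,(v-m["cy"])/f*z,z];return (c-m["tvec"])@R
def plane(n,uv,z):
    m,f,R=K(n);uv=np.atleast_2d(uv).astype(float);r=np.c_[(uv[:,0]-m["cx"])/f,(uv[:,1]-m["cy"])/f,np.ones(len(uv))]@R
    o=-m["tvec"]@R;return o+r*((z-o[2])/r[:,2])[:,None]
def proj(n,P):
    m,f,R=K(n);c=np.atleast_2d(P)@R.T+m["tvec"];return np.c_[m["cx"]+f*c[:,0]/c[:,2],m["cy"]+f*c[:,1]/c[:,2]]
E
python3 - <<'E'
from h import *
np.set_printoptions(precision=1,suppress=True)
top=[]
for n in("top","side"):
    p,d=snapshot(n);h=cv2.cvtColor(p,cv2.COLOR_BGR2HSV)
    for t in("stand","rack","bin_floor","pot","blue_shaft","orange_shaft","carton","spray_can","wrench"):
        for r in masks_of(t,n)[:4]:
            m=r["region"];P=pts(n,d,m)
            if len(P)<5: continue
            top_=P[P[:,2]>np.percentile(P[:,2],97)-4]
            rc=cv2.minAreaRect(P[:,:2].astype(np.float32))
            print(n,t,round(r["conf"],2),np.array(r["point"]),len(P),"lo",P.min(0),"hi",P.max(0),"rect",np.array(rc[0]),np.array(rc[1]),round(rc[2],1),"hsv",np.median(h[m],0))
E
```

```text
top stand 0.77 [186.1 168.5] 1919 lo [625.3 194.2  -3.4] hi [729.9 359.4  98.7] rect [679.3 277.8] [159.   92.4] 81.3 hsv [ 30. 255. 126.]
top stand 0.67 [359.1 310.1] 2254 lo [ 243.1 -260.3   -7.4] hi [380.7 -85.   99.1] rect [ 312.7 -173.8] [163.2  92.8] 68.3 hsv [ 87. 225. 105.]
top stand 0.62 [296.7 193.8] 2089 lo [552.  -99.6  -8. ] hi [681.5  74.9  97.5] rect [619.3 -12.3] [163.6  94.9] 72.5 hsv [75. 15. 49.]
top stand 0.57 [409.2 149.4] 1965 lo [ 677.9 -390.6   -7.5] hi [ 780.1 -220.2   98.8] rect [ 728.7 -306. ] [165.7  93.6] 84.3 hsv [ 28. 255. 127.]
top rack 0.79 [389.5 228.8] 2556 lo [ 466.8 -342.7  -10.2] hi [ 594.6 -178.3  128.7] rect [ 530.5 -261.1] [164.7 125.7] 88.8 hsv [38. 14. 57.]
top bin_floor 0.61 [131.6 251.8] 2886 lo [368.5 348.4  -9.2] hi [536.6 483.1  56.6] rect [452.9 421.9] [129.4 157.3] 82.4 hsv [19. 21. 84.]
top pot 0.89 [210.3 226.6] 402 lo [483.  176.2  -2.8] hi [545.4 237.6  70.2] rect [513.6 207.3] [61.3 60.6] 64.7 hsv [23. 17. 84.]
top blue_shaft 0.81 [417.4 218.6] 271 lo [ 487.6 -309.    19.5] hi [ 588.4 -291.6  163.5] rect [ 538.  -300.4] [ 17.3 10
[... 2316 characters left out ...]
haft 0.72 [299.8 279.2] 655 lo [ 486.9 -228.3   -2.7] hi [654.2 -79.1 161.8] rect [ 588.7 -171. ] [215.3  75.5] 44.3 hsv [ 17.  18. 115.]
side carton 0.69 [377.2 236.5] 3375 lo [ 714.8 -164.5   -1.5] hi [864.3  40.6  64.2] rect [793.1 -60.2] [208.3 140.8] 85.5 hsv [ 14. 123.  71.]
side carton 0.21 [301.  231.4] 2166 lo [552.9 -96.2  -0.9] hi [682.1 162.9  96.7] rect [631.1  37.4] [262.7  89.6] 73.6 hsv [45. 18. 67.]
side spray_can 0.74 [342.1 164.4] 1200 lo [733.4  81.1  -2.2] hi [874.9 356.4 153.7] rect [816.6 215.9] [299.3  63.1] 64.9 hsv [24. 42. 92.]
side wrench 0.67 [216.7 234.7] 444 lo [408.6 -52.1  -1.8] hi [451.  107.1  12.7] rect [429.6  27.2] [159.   37.4] 87.6 hsv [ 18.  15. 150.]
```

```bash
python3 - <<'E'
from h import *
np.set_printoptions(precision=1,suppress=True)
for n in("top","side"):
    p=cv2.imread(f"pics/{n}0.png");d=np.load(f"{n}0.npy");h=cv2.cvtColor(p,cv2.COLOR_BGR2HSV)
    for c,lo,hi in(("blue",105,125),("orange",5,14)):
        m=((h[...,0]>=lo)&(h[...,0]<=hi)&(h[...,1]>150)&(h[...,2]>50)).astype(np.uint8)
        k,l,st,ce=cv2.connectedComponentsWithStats(m)
        for i in range(1,k):
            if 15<st[i,4]<1500:
                P=pts(n,d,l==i)
                if len(P)==0: continue
                q=P[P[:,2]>85]
                print(n,c,st[i],ce[i],"lo",P.min(0),"hi",P.max(0),"med",np.median(P,0), "ray93",plane(n,ce[i],93)[0])
    print(n,"table z check",np.median(pts(n,d,np.pad(np.ones((20,20),bool),((300,100),(240,300)))),0))
cv2.imwrite("pics/c1.png",cv2.resize(cv2.imread("pics/top0.png")[160:260,260:440],None,fx=4.4,fy=4.4,interpolation=cv2.INTER_CUBIC))
E
```

```text
top blue [274 174  14  14  68] [281.  181.1] lo [614.5  17.1   3.9] hi [649.3  49.4  98.2] med [633.7  30.8  90.3] ray93 [629.6  32.1  93. ]
top blue [418 195   6  12  43] [420.6 200.4] lo [ 562.2 -302.5  130.5] hi [ 585.2 -293.9  161.3] med [ 574.  -297.3  149.9] ray93 [ 583.9 -311.9   93. ]
top orange [305 118   8   7  19] [308.4 120.7] lo [809.5 -48.8  -1. ] hi [823.4 -29.8  10.9] med [817.9 -40.7   2.5] ray93 [786.4 -35.5  93. ]
top orange [302 118  26  31 216] [313.2 134.7] lo [726.9 -89.5  -4.2] hi [824.1 -20.6  61.8] med [772.1 -51.6   3.2] ray93 [749.7 -47.8  93. ]
top orange [318 120  37  31 345] [338.7 134.4] lo [ 721.8 -158.5   -7. ] hi [821.4 -64.8  64.8] med [ 777.9 -121.5    3.4] ray93 [ 751.2 -111.9   93. ]
top orange [319 124   8   6  16] [322.4 126.1] lo [794.9 -86.7  -0.4] hi [806.6 -67.4   9. ] med [802.8 -77.    4.6] ray93 [772.5 -70.8  93. ]
top orange [326 126   8   9  28] [329.5 130.1] lo [ 780.3 -105.4   -1.2] hi [804.1 -86.6   9.3] med [790.7 -97.2   3.4] ray93 [762.1 -88.8  93. ]
top orange [311 187   9   8  37] [315.6 189.9] lo [613.9 -65.    4.3] hi [620.1
[... 799 characters left out ...]
 [ 570.5 -303.6  150.1] ray93 [ 591.5 -265.1   93. ]
side orange [189  69 133  24 781] [253.7  79.4] lo [ 559.4 2043.5 -748.4] hi [1487.8 2265.6 -638.7] med [1018.9 2218.  -685.1] ray93 [653.9 613.9  93. ]
side orange [203  82   9   9  32] [207.6  87.3] lo [ 648.7 2193.  -732.5] hi [ 709.  2238.8 -673.7] med [ 686.  2211.9 -713.3] ray93 [501.  592.9  93. ]
side orange [295 213  15  38 520] [301.8 231.4] lo [584.5 -73.6   6.5] hi [632.1  18.   96.4] med [601.5 -65.7  67.9] ray93 [590.  -90.8  93. ]
side orange [309 254  18  18 151] [317.4 262.2] lo [ 559.1 -228.2  131.2] hi [ 589.4 -214.5  161.8] med [ 572.8 -223.7  148.9] ray93 [ 593.3 -178.    93. ]
side table z check [ 456.1 -188.1    1. ]
```

View pics/c1.png

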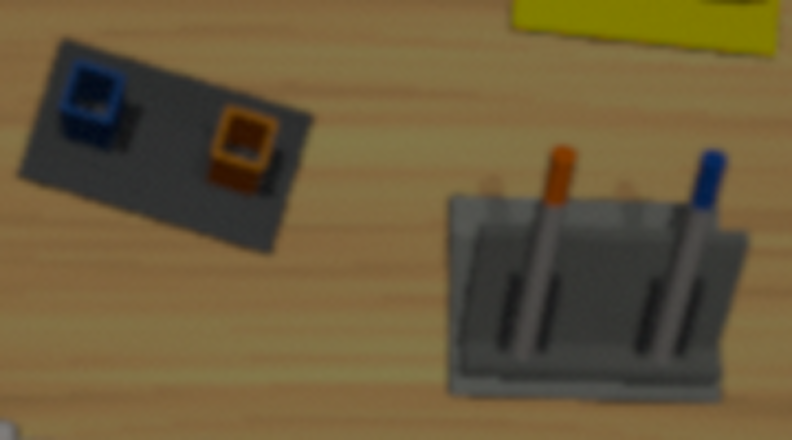

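The crop confirms the dark stand with the blue tube mouth at about (281.6,180.5) and the orange one at (316.1,191.1). The orange shaft is in the rack's left groove and the blue in its right. Next I refine the shaft axes and tube mouths, and start the arm toward the rack.

```bash
python3 - <<'E'
from h import *
np.set_printoptions(precision=2,suppress=True)
for n in("top","side"):
    d=np.load(f"{n}0.npy");m=np.ones(d.shape,bool);P=pts(n,d,m)
    for c,y in(("blue",-300),("orange",-220)):
        q=P[(abs(P[:,1]-y)<14)&(P[:,2]>100)&(P[:,0]>530)&(P[:,0]<600)]
        mu=q.mean(0);v=np.linalg.svd(q-mu)[2][0];v*=np.sign(v[2]);print(n,c,len(q),mu,v,"tilt",np.degrees(np.arccos(v[2])),"hi",q.max(0))
    # tube mouths: pts near z~93
    for c,a in(("blue",(631,31)),("orange",(604,-54))):
        q=P[(np.hypot(P[:,0]-a[0],P[:,1]-a[1])<26)&(P[:,2]>86)]
        if len(q)>3:print(n,c,len(q),"mid",(q.min(0)+q.max(0))/2,"ext",np.ptp(q,axis=0),q.mean(0))
print(plane("top",[[281.6,180.5],[316.1,191.1]],93))
E
```

```text
top blue 148 [ 562.55 -298.79  133.81] [ 0.6  -0.02  0.8 ] tilt 36.85771308196243 hi [ 588.07 -292.07  161.26]
top orange 143 [ 564.48 -219.26  134.11] [ 0.61 -0.01  0.79] tilt 37.77734467970254 hi [ 590.02 -213.27  162.41]
top blue 63 mid [631.03  32.09  92.19] ext [36.53 34.69 11.96] [629.89  32.45  91.26]
top orange 58 mid [605.36 -53.74  92.73] ext [35.53 32.32 11.54] [605.32 -53.73  91.63]
side blue 363 [ 559.98 -302.55  133.22] [ 0.59 -0.    0.81] tilt 36.1651296451517 hi [ 587.92 -292.61  162.21]
side orange 310 [ 562.06 -222.79  133.2 ] [ 0.59 -0.01  0.8 ] tilt 36.47647805235567 hi [ 589.38 -213.88  161.82]
side blue 97 mid [629.75  32.18  91.63] ext [35.29 38.01  9.67] [631.04  32.4   91.67]
side orange 113 mid [603.72 -52.67  91.49] ext [34.51 39.71  9.72] [603.44 -54.87  91.7 ]
[[631.26  30.56  93.  ]
 [605.14 -55.09  93.  ]]
```

Emit:
carry_out(steps=[[0.2,[5,-5,0],[0,0,5]],[0.4,[5,-5,0],[0,0,6]],[0.5,[4,-5,0],[0,0,6]],[0.5,[4,-5,0],[0,0,6]],[0.5,[4,-5,0],[0,0,0]]], force=40)

```text
time: 1.6
tool_pos: [390.2, 339.7, 239.8]
tcp_rot: [[-1.0, -0.002, 0.001], [-0.002, 1.0, 0.0], [-0.001, 0.0, -1.0]]
wrist_force: [1.1, 0.9, 0.2]
gripper_width: 54.0
```

Emit:
carry_out(steps=[[0.5,[3,-4,0],[0,0,0]],[0.5,[3,-4,0],[0,0,0]],[0.5,[3,-4,0],[0,0,0]],[0.5,[3,-4,0],[0,0,0]],[0.5,[1,-4,0],[0,0,0]]])

```text
time: 2.1
tool_pos: [521.2, 139.1, 239.8]
tcp_rot: [[-1.0, 0.001, 0.001], [0.001, 1.0, -0.0], [-0.001, -0.0, -1.0]]
wrist_force: [0.7, -0.2, 0.7]
gripper_width: 45.9
```

Emit:
carry_out(steps=[[0.5,[1,-4,0],[0,7,0]],[0.5,[1,-4,0],[0,7,0]],[0.5,[1,-4,0],[0,7,0]],[0.5,[1,-4,0],[0,7,0]],[0.5,[1,-4,0],[0,7,0]]])

```text
time: 2.6
tool_pos: [569.9, -60.5, 240.2]
tcp_rot: [[-0.817, 0.001, -0.576], [0.001, 1.0, 0.001], [0.576, -0.0, -0.817]]
wrist_force: [1.4, 0.2, 1.1]
gripper_width: 45.9
```

Emit:
carry_out(steps=[[0.5,[1,-4,0],[0,0,0]],[0.5,[1,-4,0],[0,0,0]],[0.5,[1,-4,0],[0,0,0]],[0.5,[0,-4,0],[0,0,0]],[0.5,[0,0,0],[0,0,0]]])

```text
time: 3.1
tool_pos: [598.5, -223.8, 238.6]
tcp_rot: [[-0.819, 0.006, -0.574], [0.006, 1.0, 0.002], [0.574, -0.002, -0.819]]
wrist_force: [0.2, -0.9, 0.1]
gripper_width: 45.9
```

Emit:
carry_out(steps=[[0.5,[1.5,0.3,-4],[0,0,0]],[0.5,[0,0,0],[0,0,0]],[0.5,[-1.3,0,-1.85],[0,0,0]],[0.5,[-1.3,0,-1.85],[0,0,0]],[0.5,[0,0,0],[0,0,0]]])

```text
time: 3.6
tool_pos: [585.9, -214.3, 160.9]
tcp_rot: [[-0.816, -0.0, -0.578], [-0.001, 1.0, 0.002], [0.578, 0.002, -0.816]]
wrist_force: [-0.7, 0.3, -0.2]
gripper_width: 45.9
```

```bash
python3 - <<'E'
from h import *
s=observe();print(s["tool_pos"],s["qpos"])
a,_=snapshot("side");b,_=snapshot("top")
cv2.imwrite("pics/g1.png",np.hstack([cv2.resize(a[200:380,220:400],(400,400)),cv2.resize(b[130:250,330:450],(400,400))]))
E
```

```text
[ 585.93491566 -214.32996219  160.93371593] [ -24.59087322   46.92784769   55.47684779  -14.70841767  109.82572066
 -115.63477001]
```

View pics/g1.png

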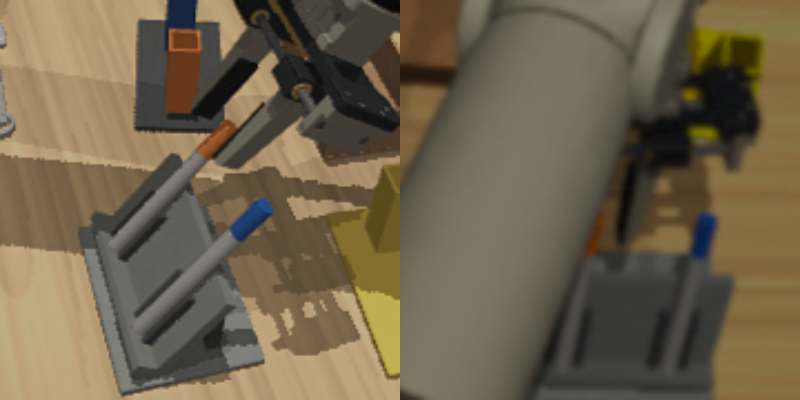

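The jaws straddle the orange shaft's end (side crop about (225,125)). They are 6 mm off in y, which I correct on the way down.

Emit:
carry_out(steps=[[0.5,[0,-0.6,0],[0,0,0]],[0.5,[-1.2,0,-1.8],[0,0,0]],[0.5,[-1.2,0,-1.8],[0,0,0]],[0.5,[0,0,0],[0,0,0]],[0.5,[0,0,0],[0,0,0]]])

```text
time: 4.2
tool_pos: [565.0, -222.1, 127.8]
tcp_rot: [[-0.82, 0.0, -0.573], [0.001, 1.0, -0.001], [0.573, -0.001, -0.82]]
wrist_force: [-0.3, 1.2, 0.7]
gripper_width: 45.9
```

Emit:
carry_out(steps=[[1,[0,0,0],[0,0,0]],[1,[0,0,0],[0,0,0]],[1,[0,0,0],[0,0,0]],[1,[0,0,0],[0,0,0]],[1,[0,0,0],[0,0,0]]], force=40)

```text
time: 4.7
tool_pos: [564.5, -220.5, 127.0]
tcp_rot: [[-0.819, 0.001, -0.574], [-0.001, 1.0, 0.002], [0.574, 0.002, -0.819]]
wrist_force: [1.3, 3.8, 3.2]
gripper_width: 13.2
```

Emit:
carry_out(steps=[[1,[1,0,1.4],[0,0,0]],[1,[1.9,0,2.7],[0,0,0]],[1,[1.9,0,2.7],[0,0,0]],[1,[0.9,0,3],[0,0,0]],[1,[0,0,2],[0,0,0]]])

```text
time: 5.2
tool_pos: [622.5, -221.9, 246.0]
tcp_rot: [[-0.821, -0.0, -0.572], [0.001, 1.0, -0.002], [0.572, -0.002, -0.821]]
wrist_force: [-0.9, -0.9, -1.9]
gripper_width: 13.2
```

Emit:
carry_out(steps=[[1,[0,2,0],[0,-7,0]],[1,[0,3,0],[0,-7,0]],[1,[0,3,0],[0,-7,0]],[1,[0,3,0],[0,-7,0]],[1,[0,3,0],[0,-7,0]]])

```text
time: 5.7
tool_pos: [621.2, -80.8, 244.9]
tcp_rot: [[-1.0, 0.001, 0.005], [0.001, 1.0, -0.001], [-0.005, -0.001, -1.0]]
wrist_force: [0.0, -0.1, -0.6]
gripper_width: 13.2
```

Emit:
carry_out(steps=[[1,[-0.5,1,0],[0,0,0]],[1,[-0.5,1,0],[0,0,0]],[1,[0,0,0],[0,0,0]],[1,[0,0,0],[0,0,0]],[1,[0,0,0],[0,0,0]]])

```text
time: 6.2
tool_pos: [612.1, -62.8, 244.5]
tcp_rot: [[-1.0, 0.001, -0.0], [0.001, 1.0, -0.0], [0.0, -0.0, -1.0]]
wrist_force: [-1.0, 0.4, -2.5]
gripper_width: 13.3
```

Emit:
carry_out(steps=[[1,[-0.7,0.9,0],[0,0,0]],[1,[0,0,0],[0,0,0]],[1,[0,0,0],[0,0,0]],[1,[0,0,0],[0,0,0]],[1,[0,0,0],[0,0,0]]])

```text
time: 6.7
tool_pos: [604.4, -52.8, 244.7]
tcp_rot: [[-1.0, 0.0, 0.0], [0.0, 1.0, -0.0], [-0.0, -0.0, -1.0]]
wrist_force: [0.4, -0.1, -1.9]
gripper_width: 13.3
```

```bash
python3 - <<'E'
from h import *
np.set_printoptions(precision=1,suppress=True)
s=observe();t=s["tool_pos"];print(t)
a,d=snapshot("side");P=pts("side",d,np.ones(d.shape,bool))
for lo,hi in((100,115),(115,130),(130,150),(150,170),(170,190),(190,210)):
    q=P[(np.hypot(P[:,0]-t[0],P[:,1]-t[1])<35)&(P[:,2]>lo)&(P[:,2]<hi)]
    if len(q)>3: print(lo,len(q),q.mean(0),q.min(0),q.max(0))
cv2.imwrite("pics/g2.png",cv2.resize(a[120:270,220:370],(560,560)))
E
```

```text
[604.4 -52.8 244.7]
115 21 [601.3 -58.  126. ] [595.2 -61.9 121.8] [608.5 -55.  130. ]
130 51 [600.2 -57.4 139.8] [595.4 -60.7 130.4] [607.7 -47.8 149.9]
150 51 [601.1 -58.2 160.1] [595.2 -61.4 150.7] [609.  -53.5 169.9]
170 55 [601.1 -57.9 179.7] [595.6 -61.3 170.2] [609.8 -50.4 189.9]
190 61 [600.6 -57.9 200.5] [595.4 -61.7 190.6] [609.3 -48.3 209.8]
```

View pics/g2.png

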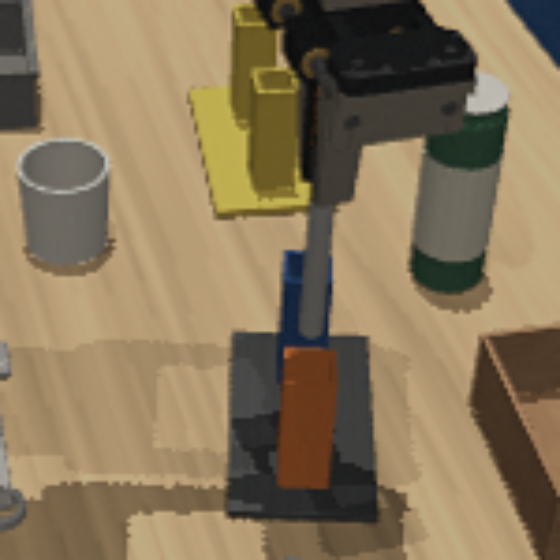

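The orange shaft hangs vertically over the orange tube mouth (side crop about (312,340)), within 2 mm.

Emit:
carry_out(steps=[[1,[0.1,0,-2],[0,0,0]],[1,[0,0,-2],[0,0,0]],[1,[0,0,-2],[0,0,0]],[1,[0,0,-2],[0,0,0]],[1,[0,0,-1.5],[0,0,0]]])

```text
time: 7.25
tool_pos: [604.8, -52.6, 148.1]
tcp_rot: [[-1.0, 0.001, -0.001], [0.001, 1.0, 0.0], [0.001, 0.0, -1.0]]
wrist_force: [-0.8, -0.3, -1.6]
gripper_width: 13.4
```

Emit:
carry_out(steps=[[1,[0,0,-0.5],[0,0,0]],[1,[0,0,-0.4],[0,0,0]],[1,[0,0,-0.3],[0,0,0]],[1,[0,0,-0.2],[0,0,0]],[1,[0,0,0],[0,0,0]]])

```text
time: 7.75
tool_pos: [605.5, -52.7, 136.0]
tcp_rot: [[-1.0, 0.0, 0.001], [0.0, 1.0, -0.0], [-0.001, -0.0, -1.0]]
wrist_force: [-0.4, 0.5, -1.7]
gripper_width: 13.6
```

Emit:
carry_out(steps=[[1,[0,0,-0.15],[0,0,0]],[1,[0,0,-0.15],[0,0,0]],[1,[0,0,0],[0,0,0]],[0.6,[0,0,0],[0,0,0]],[0.6,[0,0,0],[0,0,0]]])

```text
time: 8.25
tool_pos: [605.7, -52.8, 133.1]
tcp_rot: [[-1.0, 0.0, 0.001], [0.0, 1.0, -0.0], [-0.001, -0.0, -1.0]]
wrist_force: [-0.1, 0.6, 0.2]
gripper_width: 27.5
```

Emit:
carry_out(steps=[[0.5,[0,0,0],[0,0,0]],[0.5,[0,0,2],[0,0,0]],[0.5,[0,0,4],[0,0,0]],[0.5,[0,0,4],[0,0,0]],[0.5,[0,-4,2],[0,0,0]]])

```text
time: 8.75
tool_pos: [607.0, -90.0, 257.4]
tcp_rot: [[-1.0, -0.005, 0.006], [-0.005, 1.0, -0.0], [-0.006, -0.0, -1.0]]
wrist_force: [0.9, -1.2, -0.1]
gripper_width: 45.8
```

Emit:
carry_out(steps=[[0.5,[1,-4,0],[0,7,0]],[0.5,[0,-4,0],[0,7,0]],[0.5,[0,-4,0],[0,7,0]],[0.5,[0,-4,0],[0,7,0]],[0.5,[0,-4,0],[0,7,0]]])

```text
time: 9.25
tool_pos: [615.3, -294.2, 253.7]
tcp_rot: [[-0.818, 0.001, -0.576], [0.001, 1.0, -0.0], [0.576, -0.001, -0.818]]
wrist_force: [1.8, -2.0, -0.6]
gripper_width: 46.0
```

Emit:
carry_out(steps=[[0.5,[0,0,0],[0,0,0]],[0.5,[0,0,0],[0,0,0]],[0.5,[0,0,0],[0,0,0]],[0.5,[0,0,0],[0,0,0]],[0.5,[0,0,0],[0,0,0]]])

```text
time: 9.75
tool_pos: [615.5, -291.7, 256.3]
tcp_rot: [[-0.822, -0.001, -0.57], [0.001, 1.0, -0.003], [0.57, -0.002, -0.822]]
wrist_force: [0.1, -0.5, -0.3]
gripper_width: 45.7
```

```bash
python3 - <<'E'
from h import *
np.set_printoptions(precision=1,suppress=True)
s=observe();t=s["tool_pos"];print(t)
a,d=snapshot("side");P=pts("side",d,np.ones(d.shape,bool))
q=P[(np.hypot(P[:,0]-605,P[:,1]+54)<25)&(P[:,2]>100)];print(len(q),q.mean(0),q.min(0),q.max(0))
cv2.imwrite("pics/g3.png",cv2.resize(a[160:380,200:420],(560,560)))
E
```

```text
[ 615.5 -291.7  256.3]
197 [601.4 -57.9 139.7] [595.5 -62.9 100.1] [610.  -46.  170.5]
```

Emit:
carry_out(steps=[[0.5,[0.3,-0.8,-4.8],[0,0,0]],[0.5,[0,0,0],[0,0,0]],[0.5,[-1.4,0,-2],[0,0,0]],[0.5,[-1.4,0,-2],[0,0,0]],[0.5,[0,0,0],[0,0,0]]])

```text
time: 10.3
tool_pos: [587.7, -299.4, 163.0]
tcp_rot: [[-0.816, 0.001, -0.579], [-0.001, 1.0, 0.003], [0.579, 0.003, -0.816]]
wrist_force: [-0.4, 0.6, -0.2]
gripper_width: 46.2
```

Emit:
carry_out(steps=[[0.5,[-1.3,0,-1.85],[0,0,0]],[0.5,[-1.3,0,-1.85],[0,0,0]],[0.5,[0,0,0],[0,0,0]],[1,[0,0,0],[0,0,0]],[1,[0,0,0],[0,0,0]]])

```text
time: 10.8
tool_pos: [565.8, -301.1, 129.9]
tcp_rot: [[-0.821, -0.0, -0.571], [0.001, 1.0, -0.002], [0.571, -0.002, -0.821]]
wrist_force: [0.3, -0.3, -0.0]
gripper_width: 31.9
```

Emit:
carry_out(steps=[[1,[0,0,0],[0,0,0]],[1,[0,0,0],[0,0,0]],[1,[0,0,0],[0,0,0]],[1,[0,0,0],[0,0,0]],[1,[0,0,0],[0,0,0]]], force=40)

```text
time: 11.3
tool_pos: [564.9, -300.2, 128.5]
tcp_rot: [[-0.82, 0.0, -0.572], [0.0, 1.0, 0.0], [0.572, 0.0, -0.82]]
wrist_force: [3.1, 3.8, 5.2]
gripper_width: 13.4
```

Emit:
carry_out(steps=[[1,[1,0,1.4],[0,0,0]],[1,[1.9,0,2.7],[0,0,0]],[1,[1.9,0,2.7],[0,0,0]],[1,[1,0,3],[0,0,0]],[1,[0,0,3],[0,0,0]]])

```text
time: 11.8
tool_pos: [622.8, -300.8, 254.6]
tcp_rot: [[-0.818, -0.001, -0.575], [-0.0, 1.0, -0.001], [0.575, -0.0, -0.818]]
wrist_force: [0.6, 0.2, -1.3]
gripper_width: 13.2
```

Emit:
carry_out(steps=[[1,[0,2,2],[0,-7,0]],[1,[0,3,2],[0,-7,0]],[1,[0,3,2],[0,-7,0]],[1,[0,3,0],[0,-7,0]],[1,[0,3,0],[0,-7,0]]])

```text
time: 12.3
tool_pos: [622.3, -160.3, 316.4]
tcp_rot: [[-1.0, 0.001, 0.007], [0.001, 1.0, -0.002], [-0.007, -0.002, -1.0]]
wrist_force: [-0.1, 1.2, -2.4]
gripper_width: 13.4
```

Emit:
carry_out(steps=[[1,[0.2,4,0],[0,0,0]],[1,[0.2,4,0],[0,0,0]],[1,[0.2,4,0],[0,0,0]],[1,[0,4,0],[0,0,0]],[1,[0,0,0],[0,0,0]]])

```text
time: 12.8
tool_pos: [627.6, 3.5, 314.6]
tcp_rot: [[-1.0, -0.005, -0.002], [-0.005, 1.0, 0.001], [0.002, 0.001, -1.0]]
wrist_force: [-0.4, -0.6, -2.6]
gripper_width: 12.9
```

Emit:
carry_out(steps=[[1,[0.4,2.8,0],[0,0,0]],[1,[0,0,-2],[0,0,0]],[1,[0,0,-3],[0,0,0]],[1,[0,0,-1.5],[0,0,0]],[1,[0,0,0],[0,0,0]]])

```text
time: 13.3
tool_pos: [630.4, 26.7, 246.7]
tcp_rot: [[-1.0, 0.001, -0.007], [0.001, 1.0, 0.0], [0.007, 0.0, -1.0]]
wrist_force: [-0.4, 0.2, -1.4]
gripper_width: 13.3
```

```bash
python3 - <<'E'
from h import *
np.set_printoptions(precision=1,suppress=True)
s=observe();t=s["tool_pos"];print(t)
a,d=snapshot("side");P=pts("side",d,np.ones(d.shape,bool))
for lo,hi in((98,115),(115,130),(130,150),(150,170),(170,190),(190,210)):
    q=P[(np.hypot(P[:,0]-t[0],P[:,1]-t[1])<35)&(P[:,2]>lo)&(P[:,2]<hi)]
    if len(q)>3: print(lo,len(q),q.mean(0),q.min(0),q.max(0))
cv2.imwrite("pics/g4.png",cv2.resize(a[100:270,210:380],(560,560)))
E
```

```text
[630.4  26.7 246.7]
115 19 [624.4  22.  125.7] [619.3  16.5 119.7] [632.1  29.7 128.5]
130 41 [624.9  21.4 139.8] [619.7  17.6 130.6] [631.6  25.7 149.9]
150 51 [625.3  21.7 159. ] [618.8  17.8 150.1] [633.   32.  169.7]
170 52 [625.4  21.7 180.4] [620.3  17.4 170.3] [633.8  28.8 189.5]
190 50 [625.7  21.5 200. ] [620.3  17.3 190.2] [633.1  28.2 209.9]
```

View pics/g4.png

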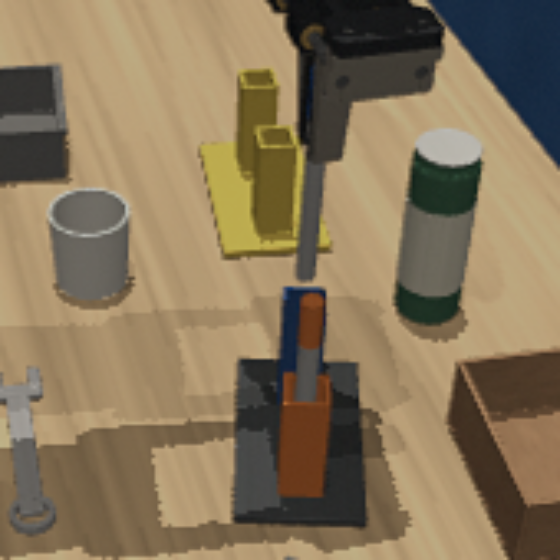

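The orange shaft stands in its tube with the coloured end up (crop (310,330)). The blue shaft hangs over the blue tube, about 7 mm short in y, so I correct that and insert.

Emit:
carry_out(steps=[[1,[0.3,0.6,0],[0,0,0]],[1,[0,0,0],[0,0,0]],[1,[0,0,-1],[0,0,0]],[1,[0,0,-1],[0,0,0]],[1,[0,0,0],[0,0,0]]])

```text
time: 13.85
tool_pos: [634.0, 33.5, 228.0]
tcp_rot: [[-1.0, 0.0, -0.004], [0.0, 1.0, 0.001], [0.004, 0.001, -1.0]]
wrist_force: [-1.3, -0.3, -1.8]
gripper_width: 13.1
```

Emit:
carry_out(steps=[[1,[0,0,-1],[0,0,0]],[1,[0,0,-2],[0,0,0]],[1,[0,0,-2],[0,0,0]],[1,[0,0,-2],[0,0,0]],[1,[0,0,-0.5],[0,0,0]]])

```text
time: 14.35
tool_pos: [633.4, 33.5, 152.3]
tcp_rot: [[-1.0, 0.0, -0.005], [0.0, 1.0, 0.001], [0.005, 0.001, -1.0]]
wrist_force: [-0.6, -0.2, -1.3]
gripper_width: 13.4
```

Emit:
carry_out(steps=[[1,[0,0,-0.5],[0,0,0]],[1,[0,0,-0.4],[0,0,0]],[1,[0,0,-0.3],[0,0,0]],[1,[0,0,-0.1],[0,0,0]],[1,[0,0,0],[0,0,0]]])

```text
time: 14.85
tool_pos: [635.5, 33.3, 143.0]
tcp_rot: [[-1.0, 0.0, 0.001], [0.0, 1.0, -0.0], [-0.001, -0.0, -1.0]]
wrist_force: [-0.9, 0.7, -1.5]
gripper_width: 13.1
```

Emit:
carry_out(steps=[[0.7,[0,0,0],[0,0,0]],[0.6,[0,0,0],[0,0,0]],[0.6,[0,0,0],[0,0,0]],[0.6,[0,0,0],[0,0,0]],[0.6,[0,0,0],[0,0,0]]])

```text
time: 15.35
tool_pos: [635.4, 33.3, 142.8]
tcp_rot: [[-1.0, 0.0, 0.0], [0.0, 1.0, -0.0], [-0.0, -0.0, -1.0]]
wrist_force: [0.2, 0.4, -0.3]
gripper_width: 36.9
```

Emit:
carry_out(steps=[[0.6,[0,0,2],[0,0,0]],[0.5,[0,0,4],[0,0,0]],[0.4,[0,0,4],[0,0,0]],[0.2,[-4,2,0],[0,0,0]],[0,[-4,3,0],[0,0,0]]])

```text
time: 15.85
tool_pos: [556.0, 82.6, 244.7]
tcp_rot: [[-1.0, 0.003, 0.004], [0.003, 1.0, -0.0], [-0.004, -0.0, -1.0]]
wrist_force: [-0.2, 1.1, -0.5]
gripper_width: 66.7
```

Emit:
carry_out(steps=[[0,[-4,3,0],[0,0,4]],[0,[-4,3,0],[0,0,6]],[0,[-3,2,0],[0,0,6]],[0,[0,0,0],[0,0,6]],[0,[0,0,0],[0,0,0]]])

```text
time: 16.35
tool_pos: [444.7, 163.9, 242.9]
tcp_rot: [[-0.927, -0.376, 0.001], [-0.376, 0.927, -0.0], [-0.001, -0.0, -1.0]]
wrist_force: [-0.9, -0.3, 0.0]
gripper_width: 91.8
```

```bash
python3 - <<'E'
from h import *
np.set_printoptions(precision=1,suppress=True)
s=observe();print(s["tool_pos"],s["tcp_rot"],s["qpos"])
a,d=snapshot("side");P=pts("side",d,np.ones(d.shape,bool))
for c in((605,-54),(631,32)):
    q=P[(np.hypot(P[:,0]-c[0],P[:,1]-c[1])<25)&(P[:,2]>110)];print(len(q),q.mean(0),q.min(0),q.max(0))
q=P[(np.hypot(P[:,0]-513,P[:,1]-207)<45)&(P[:,2]>60)&(P[:,2]<80)];print("pot rim side",q.min(0),q.max(0))
d=np.load("top0.npy");P=pts("top",d,np.ones(d.shape,bool))
q=P[(np.hypot(P[:,0]-513,P[:,1]-207)<45)&(P[:,2]>60)&(P[:,2]<80)];print("pot rim top",q.min(0),q.max(0))
q=P[(np.hypot(P[:,0]-455,P[:,1]-421)<120)&(P[:,2]>44)&(P[:,2]<60)];print("bin rim",cv2.minAreaRect(q[:,:2].astype(np.float32)))
cv2.imwrite("pics/g5.png",np.hstack([cv2.resize(a[100:280,200:380],(400,400))]))
E
```

```text
[444.7 163.9 242.9] [[-0.9 -0.4  0. ]
 [-0.4  0.9 -0. ]
 [-0.  -0.  -1. ]] [   5.6   -6.5  106.9   -0.    79.5 -106.5]
177 [601.5 -57.3 143.7] [595.  -62.1 111.2] [609.8 -46.2 170.3]
159 [631.5  27.6 143.9] [625.2  22.2 110.2] [639.6  38.8 171.2]
pot rim side [481.1 175.4  60.1] [543.  241.5  69.7]
pot rim top [483.7 175.8  60.1] [545.2 239.4  71.9]
bin rim ((452.94378662109375, 413.9232177734375), (112.39794158935547, 157.94334411621094), 82.43400573730469)
```

Both shafts are seated: their tops read about 170 mm, the expected height given the roughly +3 mm depth bias at the tube mouths. For the pot, I'll put the jaw axis along x and tilt the tool 35° toward -y for the grasp. Then one turn about x pours it.

Emit:
carry_out(steps=[[0,[0.7,0.9,0],[0,0,-8.5]],[0,[0.7,0.9,0],[0,0,-8.5]],[0,[0.7,0.9,0],[0,0,-8.5]],[0,[0.7,0.9,0],[0,0,-8.5]],[0,[0.7,0.9,0],[0,0,-8.5]]])

```text
time: 16.9
tool_pos: [481.4, 208.1, 242.5]
tcp_rot: [[-0.933, 0.36, -0.0], [0.36, 0.933, -0.0], [0.0, -0.0, -1.0]]
wrist_force: [0.3, 0.9, -0.8]
gripper_width: 91.4
```

Emit:
carry_out(steps=[[0,[0.7,0.9,0],[0,0,-8.5]],[0,[0.7,0.9,0],[0,0,-8.5]],[0,[0.7,0.9,0],[0,0,-8.5]],[0,[0.7,0.9,0],[0,0,-8.5]],[0,[0.5,0.9,0],[0,0,-8.5]]])

```text
time: 17.4
tool_pos: [514.5, 253.1, 242.3]
tcp_rot: [[-0.445, 0.896, -0.0], [0.896, 0.445, -0.0], [-0.0, -0.0, -1.0]]
wrist_force: [-0.1, -0.3, 0.6]
gripper_width: 92.4
```

Emit:
carry_out(steps=[[0,[0,0.3,0],[0,0,-8.5]],[0,[0,0,0],[0,0,-8.5]],[0,[0,0,0],[0,0,-8.5]],[0,[0,0,0],[0,0,-1.6]],[0,[0,0,0],[0,0,0]]])

```text
time: 17.9
tool_pos: [513.8, 255.9, 242.4]
tcp_rot: [[0.002, 1.0, -0.0], [1.0, -0.002, -0.0], [-0.0, -0.0, -1.0]]
wrist_force: [-0.6, 0.2, -0.3]
gripper_width: 92.0
```

Emit:
carry_out(steps=[[0,[0,0,-1],[-7,0,0]],[0,[0,0,-1],[-7,0,0]],[0,[0,0,-1],[-7,0,0]],[0,[0,0,-1],[-7,0,0]],[0,[0,0,0],[-7,0,0]]])

```text
time: 18.4
tool_pos: [513.1, 256.2, 201.5]
tcp_rot: [[-0.0, 1.0, -0.001], [0.816, -0.0, -0.578], [-0.578, -0.001, -0.816]]
wrist_force: [-0.8, 0.6, -0.4]
gripper_width: 91.8
```

Emit:
carry_out(steps=[[0,[0,0,0],[0,0,0]],[0,[0,0,0],[0,0,0]],[0,[0,0,0],[0,0,0]],[0,[0,0,0],[0,0,0]],[0,[0,0,0],[0,0,0]]])

```text
time: 18.9
tool_pos: [513.8, 255.8, 203.7]
tcp_rot: [[0.004, 1.0, 0.001], [0.82, -0.003, -0.572], [-0.572, 0.003, -0.82]]
wrist_force: [-0.2, 0.5, 0.2]
gripper_width: 92.0
```

```bash
python3 - <<'E'
from h import *
s=observe();print(s["qpos"],s["tool_pos"])
E
```

```text
[ 29.30598526  26.65238099  80.10627189 -29.96890583  91.78704632
  33.56567119] [513.79389893 255.78751875 203.71728094]
```

Emit:
carry_out(steps=[[0,[0,0.1,-3],[0,0,0]],[0,[0,0,-3.5],[0,0,0]],[0,[0,0,-3],[0,0,0]],[0,[0,0,0],[0,0,0]],[0,[0,0,0],[0,0,0]]])

```text
time: 19.4
tool_pos: [513.5, 257.1, 108.4]
tcp_rot: [[0.002, 1.0, -0.0], [0.819, -0.002, -0.574], [-0.574, 0.001, -0.819]]
wrist_force: [0.6, 0.9, 0.6]
gripper_width: 92.0
```

```bash
python3 - <<'E'
from h import *
print(observe()["tool_pos"])
a,_=snapshot("side");b,_=snapshot("top")
cv2.imwrite("pics/g6.png",np.hstack([cv2.resize(a[60:240,150:330],(400,400)),cv2.resize(b[160:280,150:270],(400,400))]))
E
```

```text
[513.51896905 257.06916981 108.42169928]
```

View pics/g6.png

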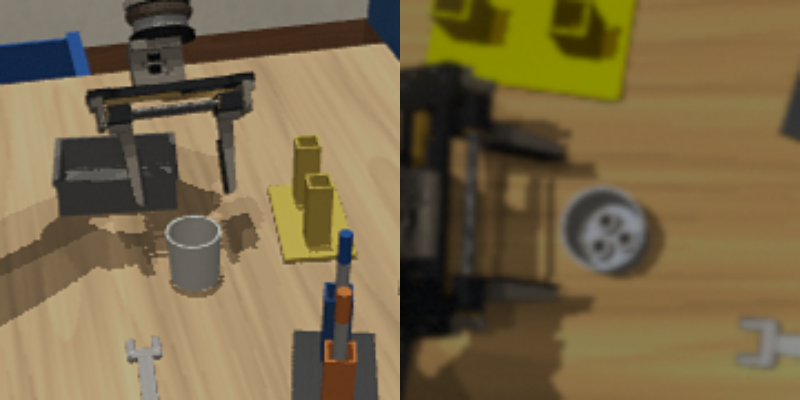

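The jaws straddle the pot symmetrically (side crop (192,250)), and both shafts are seated in their tubes. Next I advance along the tool axis and grip.

Emit:
carry_out(steps=[[0,[0,-1.15,-1.6],[0,0,0]],[0,[0,-1.15,-1.6],[0,0,0]],[0,[0,-1.15,-1.6],[0,0,0]],[0,[0,-1.15,-1.6],[0,0,0]],[0,[0,0,0],[0,0,0]]])

```text
time: 20.0
tool_pos: [512.9, 210.2, 43.5]
tcp_rot: [[0.003, 1.0, -0.002], [0.819, -0.003, -0.574], [-0.574, 0.0, -0.819]]
wrist_force: [-1.1, -0.2, 0.4]
gripper_width: 91.9
```

Emit:
carry_out(steps=[[0.5,[0,0,0],[0,0,0]],[0.5,[0,0,0],[0,0,0]],[0.5,[0,0,0],[0,0,0]],[0.5,[0,0,0],[0,0,0]],[0.5,[0,0,0],[0,0,0]]], force=30)

```text
time: 20.5
tool_pos: [513.9, 212.0, 44.4]
tcp_rot: [[0.003, 1.0, 0.002], [0.82, -0.001, -0.573], [-0.573, 0.003, -0.82]]
wrist_force: [-0.9, 2.2, 3.5]
gripper_width: 60.7
```

Emit:
carry_out(steps=[[0.55,[0,0,1.5],[0,0,0]],[0.55,[0,0,3],[0,0,0]],[0.55,[0,0,3],[0,0,0]],[0.55,[0,0,3],[0,0,0]],[0.55,[0,1,3],[0,0,0]]])

```text
time: 21.0
tool_pos: [512.8, 220.6, 180.4]
tcp_rot: [[0.003, 1.0, -0.001], [0.819, -0.003, -0.574], [-0.574, 0.001, -0.819]]
wrist_force: [0.3, 0.3, -2.0]
gripper_width: 61.4
```

Emit:
carry_out(steps=[[0.55,[-1,3,2],[2,0,0]],[0.55,[-1,3,0],[5,0,0]],[0.55,[-1,3,0],[7,0,0]],[0.55,[-1,3,0],[7,0,0]],[0.55,[-1,3,0],[7,0,0]]])

```text
time: 21.5
tool_pos: [462.8, 372.8, 199.9]
tcp_rot: [[0.002, 1.0, 0.001], [0.993, -0.001, -0.117], [-0.117, 0.001, -0.993]]
wrist_force: [-0.1, -0.9, -2.8]
gripper_width: 61.2
```

Emit:
carry_out(steps=[[0.55,[-1,3,0],[7,0,0]],[0.55,[0,0,0],[7,0,0]],[0.55,[0,0,0],[7,0,0]],[0.55,[0,0,0],[7,0,0]],[0.55,[0,0,0],[0,0,0]]])

```text
time: 22.0
tool_pos: [452.5, 398.8, 197.5]
tcp_rot: [[0.006, 1.0, -0.002], [0.934, -0.005, 0.357], [0.357, -0.004, -0.934]]
wrist_force: [0.1, -0.3, -2.2]
gripper_width: 61.3
```

```bash
python3 - <<'E'
from h import *
s=observe();print(s["qpos"],s["tool_pos"],s["tcp_rot"],s["gripper_width"])
E
```

```text
[ 20.01933361   6.98499963 101.02569767  21.55780332  66.19897434
  12.53602101] [452.4665768  398.77244187 197.47807194] [[ 0.00553761  0.99998322 -0.00170415]
 [ 0.93402105 -0.00456362  0.35718882]
 [ 0.35717505 -0.00356968 -0.93403064]] 61.34611778444196
```

Emit:
carry_out(steps=[[0.55,[0,0.5,0],[6,0,0]],[0.55,[0,0.5,0],[6,0,0]],[0.55,[0,0.5,0],[6,0,0]],[0.55,[0,0.5,-1],[6,0,0]],[0.55,[0,0.5,-1],[6,0,0]]])

```text
time: 22.5
tool_pos: [453.4, 427.0, 179.5]
tcp_rot: [[-0.001, 1.0, -0.001], [0.628, 0.002, 0.778], [0.778, 0.001, -0.628]]
wrist_force: [-0.6, 0.9, -2.6]
gripper_width: 60.9
```

Emit:
carry_out(steps=[[0.55,[0,0,-1.5],[3,0,0]],[0.55,[0,0,-1.5],[0,0,0]],[0.55,[0,0,-1.5],[0,0,0]],[0.55,[0,0,-1],[0,0,0]],[0.55,[0,0,0],[0,0,0]]])

```text
time: 23.0
tool_pos: [452.2, 426.7, 122.4]
tcp_rot: [[0.003, 1.0, -0.004], [0.589, 0.001, 0.808], [0.808, -0.004, -0.589]]
wrist_force: [-0.5, 0.4, -1.4]
gripper_width: 61.1
```

```bash
python3 - <<'E'
from h import *
s=observe();print(s["qpos"],s["tool_pos"])
a,_=snapshot("side")
cv2.imwrite("pics/g7.png",cv2.resize(a[40:220,110:310],(600,540)))
E
```

```text
[  8.22391914  16.38729731 113.68078474  64.67166657  62.29132229
 -30.81502704] [452.20382762 426.71546833 122.37240986]
```

View pics/g7.png

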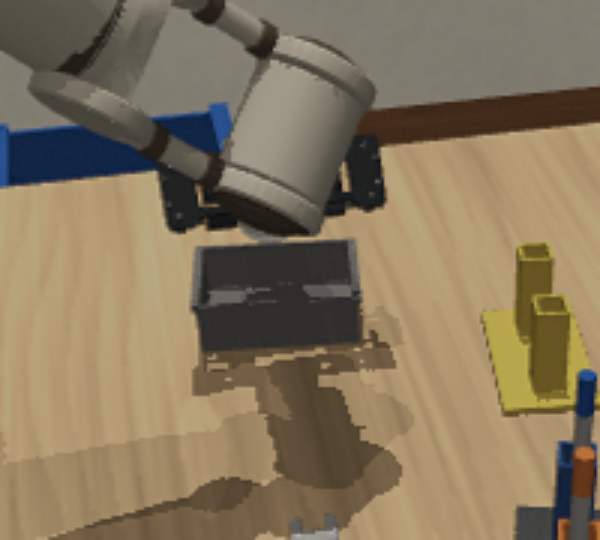

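The pot is held over the bin with its axis about horizontal. The wrist hides it (crop (270,230)), and the bin (275,295) still looks empty, so I tip on.

Emit:
carry_out(steps=[[0.55,[0,0,0],[6,0,0]],[0.55,[0,0,0],[6,0,0]],[0.55,[0,0,0],[6,0,0]],[0.55,[0,0,0],[6,0,0]],[0.55,[0,0,0],[6,0,0]]])

```text
time: 23.55
tool_pos: [454.4, 426.3, 125.0]
tcp_rot: [[-0.001, 1.0, 0.0], [0.101, 0.0, 0.995], [0.995, 0.001, -0.101]]
wrist_force: [0.5, 0.8, -2.0]
gripper_width: 61.0
```

Emit:
carry_out(steps=[[0.55,[0,0,0],[5,0,0]],[0.55,[0,0,0],[0,0,0]],[0.55,[0,0,0],[0,0,0]],[0.55,[0,0,0],[0,0,0]],[0.55,[0,0,0],[0,0,0]]])

```text
time: 24.05
tool_pos: [453.9, 426.6, 125.1]
tcp_rot: [[-0.001, 1.0, -0.001], [0.018, 0.001, 1.0], [1.0, 0.001, -0.018]]
wrist_force: [-0.2, 0.0, -1.3]
gripper_width: 60.7
```

```bash
python3 - <<'E'
from h import *
s=observe();print(s["qpos"],s["tool_pos"],s["wrist_force"])
for i in range(4):
    t,_=snapshot("top");print(observe()["wrist_force"])
cv2.imwrite("pics/g8.png",cv2.resize(t[190:310,70:210],(700,600)))
E
```

```text
[  1.21253057  37.8041947  111.93545026  90.49938009  88.52063213
 -59.79339644] [453.89934406 426.58821056 125.06726663] [-0.24855623  0.01999963 -1.2639071 ]
[-0.3827934   0.5681407  -0.23694974]
[ 0.05741411  0.37539975 -1.70539159]
[ 0.35605114 -0.48829881 -1.90552831]
[ 0.32345921 -0.84467861 -0.10593157]
```

View pics/g8.png

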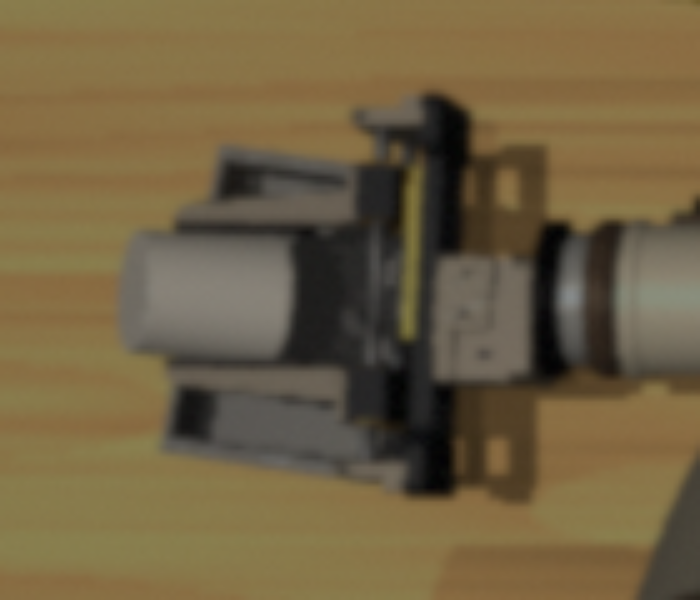

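The pot is tipped base-up over the bin, and the gripper hides the nuts. I raise it slightly, tip 16° more and shake gently to make sure it empties.

Emit:
carry_out(steps=[[0.55,[0,0,2],[0,0,0]],[0.55,[0,0,2],[4,0,0]],[0.55,[0,0,0],[6,0,0]],[0.55,[0,0,0],[6,0,0]],[0.55,[0,0,0],[0,0,0]]])

```text
time: 24.75
tool_pos: [452.0, 426.6, 161.0]
tcp_rot: [[0.008, 1.0, 0.001], [-0.259, 0.002, 0.966], [0.966, -0.008, 0.259]]
wrist_force: [-0.6, -0.0, -1.7]
gripper_width: 61.4
```

Emit:
carry_out(steps=[[0.55,[0,0,0.6],[0,0,0]],[0.55,[0,0,-0.6],[0,0,0]],[0.55,[0,0,0.6],[0,0,0]],[0.55,[0,0,-0.6],[0,0,0]],[0.55,[0,0,0],[0,0,0]]])

```text
time: 25.25
tool_pos: [453.3, 426.3, 163.6]
tcp_rot: [[0.002, 1.0, -0.0], [-0.258, 0.001, 0.966], [0.966, -0.002, 0.258]]
wrist_force: [0.0, 0.0, -0.8]
gripper_width: 60.7
```

Emit:
carry_out(steps=[[0.55,[0,0,2],[-6,0,0]],[0.55,[0,0,2],[-7,0,0]],[0.55,[0,-2,2],[-7,0,0]],[0.55,[0,-3,1],[-7,0,0]],[0.55,[0,-3,0],[-7,0,0]]])

```text
time: 25.75
tool_pos: [453.5, 345.0, 235.1]
tcp_rot: [[-0.001, 1.0, 0.001], [0.331, -0.001, 0.944], [0.944, 0.001, -0.331]]
wrist_force: [0.8, -0.2, -1.1]
gripper_width: 61.0
```

Emit:
carry_out(steps=[[0.55,[0,-3,0],[-7,0,0]],[0.55,[0,-3,0],[-7,0,0]],[0.55,[0,-3,0],[-7,0,0]],[0.55,[0,-3,0],[-7,0,0]],[0.55,[0,0,0],[-7,0,0]]])

```text
time: 26.25
tool_pos: [454.3, 223.1, 234.0]
tcp_rot: [[0.005, 1.0, 0.004], [0.813, -0.007, 0.583], [0.583, -0.0, -0.813]]
wrist_force: [-0.4, 1.1, -0.4]
gripper_width: 60.9
```

Emit:
carry_out(steps=[[0.55,[0,0,0],[-7,0,0]],[0.55,[0,0,0],[-7,0,0]],[0.55,[0,0,0],[-7,0,0]],[0.55,[0,0,0],[-7,0,0]],[0.55,[0,0,0],[-7,0,0]]])

```text
time: 26.75
tool_pos: [453.1, 226.3, 234.3]
tcp_rot: [[0.002, 1.0, 0.001], [1.0, -0.002, 0.013], [0.013, 0.001, -1.0]]
wrist_force: [-0.3, -0.6, -2.0]
gripper_width: 61.4
```

```bash
python3 - <<'E'
from h import *
s=observe();print(s["qpos"],s["tool_pos"],s["tcp_rot"],s["wrist_force"])
t,_=snapshot("top");a,_=snapshot("side")
cv2.imwrite("pics/g9.png",np.hstack([cv2.resize(t[180:310,90:240],(460,400)),cv2.resize(a[70:230,150:280],(325,400))]))
E
```

```text
[ 12.42185967  -1.260748   102.99422462   0.71347264  78.04216435
  12.41741112] [453.14486345 226.29170443 234.26792756] [[ 0.00247081  0.9999962   0.00121876]
 [ 0.99991572 -0.00248614  0.01274238]
 [ 0.01274536  0.00118718 -0.99991807]] [-0.32039741 -0.60059196 -1.99284816]
```

View pics/g9.png

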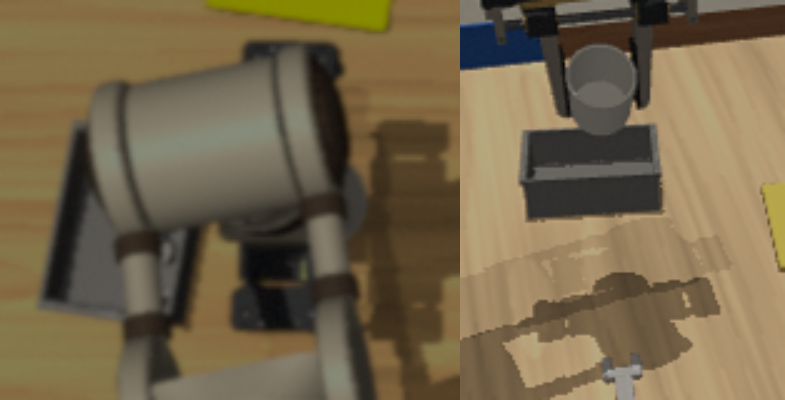

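The pot now faces the side camera and looks empty (crop (600,95)). A nut is visible in the bin (top crop (168,250)). I set the pot back where it stood.

Emit:
carry_out(steps=[[0.55,[1.5,-0.3,-2],[-7,0,0]],[0.55,[1.5,-0.3,-2],[-7,0,0]],[0.55,[1.5,-0.3,-2],[-7,0,0]],[0.55,[1.5,-0.3,-2],[-7,0,0]],[0.55,[0,-0.2,-2],[-7.7,0,0]]])

```text
time: 27.35
tool_pos: [514.6, 211.1, 133.0]
tcp_rot: [[0.004, 1.0, -0.002], [0.821, -0.004, -0.571], [-0.571, 0.001, -0.821]]
wrist_force: [-0.2, -0.3, -1.6]
gripper_width: 60.8
```

Emit:
carry_out(steps=[[0.55,[0,0,-2],[0,0,0]],[0.55,[0,0,-2],[0,0,0]],[0.55,[0,0,-2],[0,0,0]],[0.55,[0,0,0],[0,0,0]],[0.55,[0,0,0],[0,0,0]]])

```text
time: 27.85
tool_pos: [513.6, 211.7, 74.3]
tcp_rot: [[0.003, 1.0, -0.0], [0.823, -0.003, -0.568], [-0.568, 0.002, -0.823]]
wrist_force: [0.6, 0.3, -0.5]
gripper_width: 61.4
```

```bash
python3 - <<'E'
from h import *
np.set_printoptions(precision=1,suppress=True)
a,d=snapshot("side");r=masks_of("pot","side")
for x in r[:2]:
    P=pts("side",d,cv2.erode(x["region"].astype(np.uint8),np.ones((3,3)))>0);P=P[np.hypot(P[:,0]-513,P[:,1]-208)<50];print(x["conf"],x["point"],len(P),P.min(0),P.max(0))
    for lo in range(25,110,10):
        q=P[(P[:,2]>lo)&(P[:,2]<lo+10)]
        if len(q)>2:print(lo,len(q),q.min(0),q.max(0))
E
```

```text
0.83 [237.2, 166.5] 616 [484.6 174.5  33.8] [541.2 242.2  97.8]
35 48 [487.4 178.4  35.7] [532.7 193.5  44.8]
45 61 [485.7 177.4  45.5] [533.8 197.6  54.8]
55 85 [485.7 176.4  55.3] [536.4 238.3  64.8]
65 115 [486.1 174.5  65. ] [538.7 242.2  74.8]
75 137 [484.6 175.6  75. ] [540.8 240.7  84.9]
85 137 [485.  175.6  85. ] [541.2 240.7  94.7]
95 32 [484.8 174.5  95. ] [538.5 229.8  97.8]
```

The pot is upright, with its rim at 98 mm. That puts the base about 30 mm above the bench.

Emit:
carry_out(steps=[[0.55,[0,0,-1.2],[0,0,0]],[0.55,[0,0,-1],[0,0,0]],[0.55,[0,0,-0.5],[0,0,0]],[0.55,[0,0,-0.2],[0,0,0]],[0.55,[0,0,0],[0,0,0]]])

```text
time: 28.45
tool_pos: [512.9, 212.4, 44.5]
tcp_rot: [[0.002, 1.0, -0.001], [0.822, -0.002, -0.57], [-0.57, 0.0, -0.822]]
wrist_force: [-1.7, 0.5, 0.9]
gripper_width: 61.1
```

Emit:
carry_out(steps=[[0.5,[0,0,0],[0,0,0]],[0.3,[0,0,0],[0,0,0]],[0.2,[0,0,0],[0,0,0]],[0,[0,0,0],[0,0,0]],[0,[0,0,0],[0,0,0]]], force=10)

```text
time: 28.95
tool_pos: [513.4, 212.3, 44.6]
tcp_rot: [[0.002, 1.0, 0.0], [0.822, -0.002, -0.569], [-0.569, 0.001, -0.822]]
wrist_force: [0.8, -0.2, -0.3]
gripper_width: 86.4
```

Emit:
carry_out(steps=[[0,[0,0,0],[0,0,0]],[0,[0,1.15,1.6],[0,0,0]],[0,[0,1.7,2.4],[0,0,0]],[0,[0,1.7,2.4],[0,0,0]],[0,[0,1.7,2.4],[0,0,0]]])

```text
time: 29.45
tool_pos: [513.1, 275.4, 133.5]
tcp_rot: [[0.002, 1.0, -0.0], [0.822, -0.002, -0.569], [-0.569, 0.001, -0.822]]
wrist_force: [0.7, 0.6, -0.2]
gripper_width: 92.1
```

Emit:
carry_out(steps=[[0,[0,0,4],[7,0,0]],[0,[0,0,4],[7,0,0]],[0,[-2,-2,3],[7,0,0]],[0,[-3,-4,0],[7,0,0]],[0,[-4,-4,0],[7,0,0]]])

```text
time: 29.95
tool_pos: [428.4, 178.9, 244.8]
tcp_rot: [[0.001, 1.0, 0.006], [1.0, -0.001, 0.009], [0.009, 0.006, -1.0]]
wrist_force: [-0.1, -2.9, 0.5]
gripper_width: 91.6
```

Emit:
carry_out(steps=[[0,[-3,-4,0],[0,0,0]],[0,[-3,-4,0],[0,0,0]],[0,[-1,-4,0],[0,0,0]],[0,[0,-4,0],[0,0,0]],[0,[0,0,0],[0,0,0]]])

```text
time: 30.45
tool_pos: [357.8, 15.7, 243.0]
tcp_rot: [[0.009, 1.0, 0.001], [1.0, -0.009, 0.003], [0.003, 0.001, -1.0]]
wrist_force: [-0.3, 0.2, -0.2]
gripper_width: 91.9
```

```bash
python3 - <<'E'
from h import *
np.set_printoptions(precision=1,suppress=True)
print(observe()["tool_pos"],observe()["gripper_width"])
t,d=snapshot("top");a,e=snapshot("side")
cv2.imwrite("pics/fin.png",np.hstack([cv2.resize(t[205:300,95:235],(510,346),interpolation=cv2.INTER_CUBIC),cv2.resize(a[100:270,190:330],(285,346))]))
print(len(masks_of("nut0","top")),[(np.array(r["point"]),round(r["conf"],2),pts("top",d,r["region"]).mean(0)) for r in masks_of("nut0","top")])
E
```

```text
[357.8  15.7 243. ] 91.86083222212874
0 []
```

View pics/fin.png

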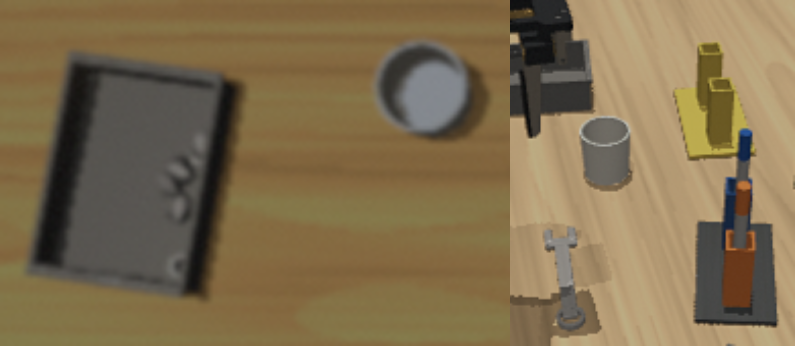

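The pot stands upright and empty (425,90), both shafts are in their tubes, and nuts lie along the bin's right wall (180-200, 145-265). I use the last view for a contrast-stretched count, plus a check for anything stray.

```bash
python3 - <<'E'
from h import *
np.set_printoptions(precision=1,suppress=True)
T=[snapshot("top") for _ in range(4)];t=np.mean([x[0] for x in T],0);d=T[-1][1]
c=t[215:295,125:170];c=np.clip((c-20)*2.2,0,255).astype(np.uint8)
o=cv2.imread("pics/top0.png").astype(float)
df=(np.abs(t-o).max(2)>30).astype(np.uint8);k,l,st,ce=cv2.connectedComponentsWithStats(df)
print([(st[i,:].tolist()) for i in range(1,k) if st[i,4]>5])
for n in("spray_can","wrench","carton","pot"):
    r=masks_of(n,"top")
    if r:P=pts("top",d,r[0]["region"]);print(n,np.array(r[0]["point"]),P.min(0),P.max(0))
A=cv2.resize(c,(337,600),interpolation=cv2.INTER_CUBIC)
x=np.clip(np.abs(t-o)[:, :]*3,0,255).astype(np.uint8)
cv2.imwrite("pics/fin2.png",np.hstack([A,cv2.resize(x,(460,345)).repeat(1,0) if 0 else cv2.copyMakeBorder(cv2.resize(x,(460,345)),0,255,0,0,cv2.BORDER_CONSTANT)]))
E
```

```text
[[278, 170, 6, 5, 24], [280, 179, 4, 3, 7], [314, 182, 7, 6, 26], [382, 193, 9, 15, 86], [413, 194, 13, 18, 115], [207, 224, 15, 15, 132], [203, 240, 136, 171, 9195], [143, 254, 3, 4, 6], [259, 257, 3, 3, 7], [65, 316, 136, 88, 4993], [0, 324, 76, 96, 4192], [1, 367, 11, 8, 32], [212, 390, 47, 30, 944], [284, 393, 8, 3, 12], [289, 395, 14, 13, 121], [302, 397, 41, 23, 521], [261, 401, 7, 8, 14], [5, 403, 13, 17, 95], [163, 404, 40, 16, 270], [150, 408, 10, 12, 53], [271, 416, 5, 4, 14]]
spray_can [251.8 131.2] [734.7  82.9  -7.7] [839.2 149.  156.3]
wrench [306.7 266.3] [391.9 -49.3  -3.7] [441.6  -9.5 549.6]
carton [329.6 135.3] [ 718.2 -162.6   -6.9] [848.8 -17.8  70.5]
```

View pics/fin2.png

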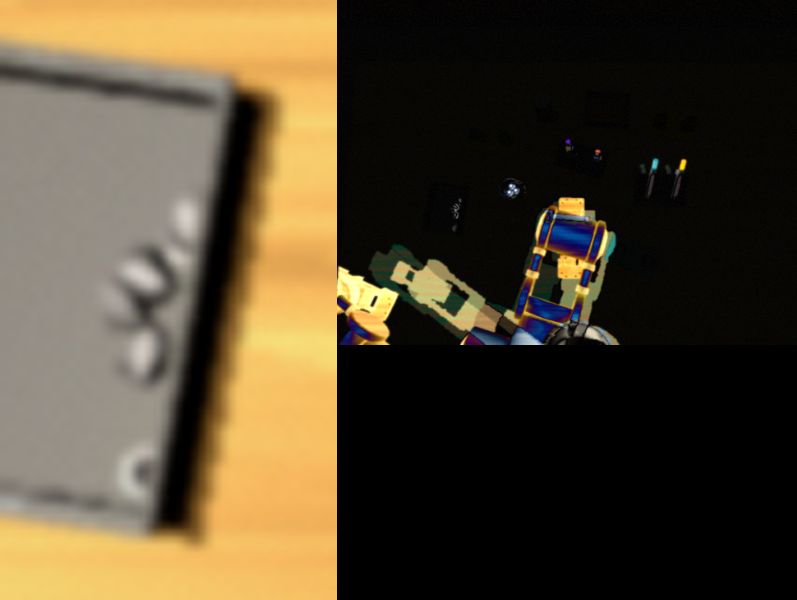

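Five nut shapes show in the bin (crop (185,215), (150,270), (115,295), (142,350), (135,470)), and nothing has changed elsewhere on the bench except where the arm is. I check numerically for a sixth nut on the bench or in the pot.

```bash
python3 - <<'E'
from h import *
np.set_printoptions(precision=1,suppress=True)
t,d=snapshot("top");a,e=snapshot("side")
P=pts("top",d,np.ones(d.shape,bool))
q=P[np.hypot(P[:,0]-513,P[:,1]-208)<20];print("pot floor z",np.percentile(q[:,2],[5,50,95,99]))
o=cv2.imread("pics/side0.png").astype(float)
df=((np.abs(a-o).max(2)>40)).astype(np.uint8);k,l,st,ce=cv2.connectedComponentsWithStats(df)
for i in range(1,k):
    if st[i,4]>8: print(st[i],"bench",plane("side",ce[i],0)[0][:2])
# nut height map in the bin
b=np.round(pts("top",d,np.ones(d.shape,bool)).reshape(-1,3) if (d>0).all() else np.zeros((1,3)))
if len(b)>1:
    Z=b[:,2].reshape(d.shape)
    print(Z[238:282,138:158:1].astype(int)[::2])
E
```

```text
pot floor z [-2.3  2.2  7.5  9.6]
[  0   0  65  18 760] bench [-168.8 1846. ]
[  42    0  179  203 9949] bench [267.3 785.6]
[ 68  35  31  41 372] bench [  85.  1243.5]
[ 0 50  3  5 10] bench [-241.5 1282.6]
[   0   55   57  147 4413] bench [-96.  772.5]
[195 135  10   7  50] bench [447.1 456.2]
[197 156   8  12  80] bench [434.1 338.5]
[300 163   9  50 329] bench [680.4 152. ]
[  39  204  196   87 6289] bench [229.5   7.1]
[ 20 209  14  10  66] bench [ -9.3 223.9]
[300 214   7   9  50] bench [640.5  41.7]
[302 254  25  27 241] bench [ 617.1 -110.8]
[ 31 278  32  35 408] bench [ 69.  -43.4]
[293 282  14  13  26] bench [ 573.  -158.1]
[271 286  21  22  89] bench [ 525.2 -173.4]
[ 23 288  42  46 341] bench [ 64.6 -95.9]
[312 289  31  37 298] bench [ 614.7 -210.4]
[282 323  22  21  84] bench [ 522.9 -260. ]
[  0 328  22  13 170] bench [   6.5 -126.5]
[319 348  17   8 113] bench [ 572.8 -311.6]
```

Emit:
carry_out(steps=[[0,[-1,4,0],[0,0,0]],[0,[-1,5,0],[0,0,0]],[0,[-1,5,0],[0,0,0]],[0,[-1,5,0],[0,0,0]],[0,[-1,5,0],[0,0,0]]])

```text
time: 31.65
tool_pos: [308.0, 257.6, 242.9]
tcp_rot: [[0.002, 1.0, 0.001], [1.0, -0.002, 0.006], [0.006, 0.001, -1.0]]
wrist_force: [1.1, -0.1, -0.5]
gripper_width: 91.8
```

Emit:
carry_out(steps=[[0,[-1,5,0],[0,0,0]],[0,[-1,5,0],[0,0,0]],[0,[-1,5,0],[0,0,0]],[0,[-2,5,0],[0,0,0]],[0,[-2,5,0],[0,0,0]]])

```text
time: 32.15
tool_pos: [241.1, 497.6, 242.4]
tcp_rot: [[0.002, 1.0, 0.0], [1.0, -0.002, 0.005], [0.005, 0.0, -1.0]]
wrist_force: [0.9, -0.2, -0.7]
gripper_width: 92.1
```

Emit:
carry_out(steps=[[0,[-1,2,0],[0,0,0]],[0,[0,0,0],[0,0,0]],[0,[0,0,0],[0,0,0]],[0,[0,0,0],[0,0,0]],[0,[0,0,0],[0,0,0]]])

```text
time: 32.65
tool_pos: [232.9, 514.6, 242.7]
tcp_rot: [[0.004, 1.0, 0.0], [1.0, -0.004, 0.005], [0.005, 0.0, -1.0]]
wrist_force: [0.9, 0.3, 0.0]
gripper_width: 91.8
```

```bash
python3 - <<'E'
from h import *
np.set_printoptions(precision=1,suppress=True,linewidth=200)
print(observe()["tool_pos"])
F=[snapshot("top") for _ in range(8)];t=np.mean([f[0] for f in F],0);D=np.median([f[1] for f in F],0).astype(np.float32)
a,e=snapshot("side")
for n,p in(("top",t),("side",a)):
    o=cv2.imread(f"pics/{n}0.png").astype(float)
    df=((np.abs(p-o).max(2)>25 if n=="top" else np.abs(p-o).max(2)>40)).astype(np.uint8);k,l,st,ce=cv2.connectedComponentsWithStats(df)
    for i in range(1,k):
        w=plane(n,ce[i],0)[0][:2]
        if st[i,4]>5 and w[0]>200 and abs(w[1])<600: print(n,st[i],"bench",w)
m,f,R=K("top");v,u=np.mgrid[236:284,138:160]
c=np.stack([(u-m["cx"])/f*D[v,u],(v-m["cy"])/f*D[v,u],D[v,u]],-1);W=(c-m["tvec"])@R
for r in range(0,48): print(236+r,W[r,:,2].astype(int),t[236+r,138:160].mean(1).astype(int))
for n in("nut0",):
    for cam in("top","side"):
        print(cam,[(np.round(r["point"]),round(r["conf"],2)) for r in boxes_of(n,cam)])
E
```

```text
[232.9 514.6 242.7]
top [278 170   7   5  25] bench [675.8  33.9]
top [279 179   5   4  16] bench [652.8  32.5]
top [314 182   7   6  29] bench [642.9 -61.8]
top [313 191   5   2   9] bench [623.1 -57.9]
top [382 193   9  17  93] bench [ 601.8 -245.3]
top [412 194  14  18 123] bench [ 597.9 -332.2]
top [207 224  15  15 135] bench [515.  209.4]
top [143 248   6  10  21] bench [454.5 386. ]
top [  96  302  158  118 1176] bench [234.4 365.9]
top [ 65 318  34  44 715] bench [240.4 535.7]
top [107 320   7   6  21] bench [275.4 467.6]
top [132 340   5   4  14] bench [228.3 403.5]
side [  45  125  115  119 1143] bench [210.5 393.3]
side [300 163   9  60 380] bench [675.2 137.8]
side [303 254  24  27 232] bench [ 617.4 -110.9]
side [303 282   4   5   9] bench [ 581.5 -152.8]
side [271 286  21  22  92] bench [ 526.  -172.8]
side [319 289  24  29 265] bench [ 618.  -207.3]
side [316 319   5   5  11] bench [ 579.4 -245.5]
side [282 322  23  23  88] bench [ 523.5 -259.7]
side [320 348  16   8 106] bench [ 573.2 -311.5]
236 [ 1  2  4  1  3  3  2  2  3  4  1  1  4  2  3 47 47 39 29 19  8 -3] [82 8
[... 6715 characters left out ...]
  19  19  29  45  61  80  95  99  99  98  98  98]
280 [ 5  3  0  0  1 12 10 47 46 36 27 18  4  1  0  0 -2  0 -1 -1  0 -1] [ 80  82  87  95 102  97  85  67  41  22  18  21  33  48  62  80  95  98  98  98  97  97]
281 [ 0  4  4  2  3  3 12 47 44 37 26 15  3  0  0 -2 -2  0  0 -1  0 -1] [70 75 80 84 89 91 84 66 38 20 18 23 37 53 68 85 96 98 98 98 98 97]
282 [ 3  1  2  2  3  4 46 47 44 35 25 16  8  0 -2  0 -1  0 -2  0  0 -1] [65 71 76 76 76 78 77 60 33 19 18 25 40 58 76 91 97 97 97 97 97 97]
283 [47 47 48 50 48 45 48 51 41 31 23 13  3 -2 -2  0 -2  0 -1  0  0  0] [80 80 79 77 75 74 70 54 30 19 19 26 41 58 78 93 97 97 96 96 96 96]
top [(array([126., 253.]), 0.51)]
side [(array([304., 204.]), 0.61)]
```

Depth accounts for all six nuts in the bin: the one at (150,244) reads 30 mm high and rests on a flat one at (149,248). The others are at (143,251), (141,255), (145,262) and (143,278). Nothing has strayed onto the bench, so I hand in.

```bash
python3 -c "
from station import *
print(close_job(), observe()['time'])"
```

```text
the job is handed in; nothing more can be done
the job is handed in; nothing more can be done
```

The kit is made up and handed in at about 33 s of the 72 s allowed. Both shafts are in their tubes, the nuts are in the bin, and the empty pot is back on the bench.

- **Shafts:** The orange shaft went into the orange tube first, then the blue into the blue. Both stand with their coloured ends up. Their tops read 170–171 mm against the expected 168 mm. The side camera reads about 3 mm high at the tube mouths too, so I take both as fully down. I released the blue shaft a few millimetres above the floor and it dropped the rest of the way.
- **Nuts:** I tipped the pot over the bin and shook it lightly. The camera showed five nuts clearly. The depth map showed a sixth, flat one under a stacked nut, so that count comes from depth, not a clear view. The nut detector was no help: one try found nothing, and the last pointed at bare bin floor and at the stand.
- **Pot:** It stands upright where it started, and depth shows nothing left inside.
- **Bystanders:** Comparing before and after pictures showed no change at the can, the carton or the look-alike stands. The wrench showed none either, apart from a few pixels in an earlier comparison while the arm was near it. A late wrench detection was unreliable because the arm partly hid it. No nuts were left on the bench.

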